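Load the fuller granule canister on the dosing machine

TASK

Of the two matching white canisters with green lids one is full and the other nearly used up. Lift each in turn to feel which is the heavier: couple that one to the dosing machine, turning it gently under light pressure in the seat until it drops over the brass drive cross and sits fully down, without forcing it, and stand the lighter one upright in the blue refill tray. Do not disturb the other things on the counter.

Things in the scene. Friction and masses are not known exactly. Their poses are not given: they have to be found in the camera images.
- tin_p_mid (a point): centre, half-way up, of one of the two matching closed canisters: upright cylinder 60 mm in diameter, 92 mm high, white with a green band and green lid; its foot is 46 mm below this point, z points up out of the lid. Which canister is heavier changes from start to start and cannot be seen; they weigh 0.2 to 0.6 kg and differ by at least 0.13 kg
- tin_q_mid (a point): centre, half-way up, of the other matching canister; same shape, size and axes
- tin_p_foot (a point): centre of the underside of the first canister. Its lowest 9 mm are four black feet, 12 mm square, which leave between them a cross-shaped recess 9 mm deep; the recess's two slots, 17 mm wide, run along this point's x and y axes, so the pattern repeats every quarter turn
- tin_q_foot (a point): centre of the underside of the other canister; same feet, recess and axes
- doser: white bench dosing machine, 240 (x) by 190 (y) mm, fixed to the counter; origin under its centre, its front looks along its -x. The rear 83 mm (+x side) is a drive housing 160 mm high with the display; in front of it is a deck 100 mm above the counter that carries the drive seat, with a spout and a small white cup below the deck
- seat (a point): centre of the drive seat's floor, on the deck 100 mm above the counter, 45 mm in front of the machine's centre, 82 mm in front of the rear housing. Here lies the brass drive cross: two bars 12 mm wide, 52 mm long, 8 mm high, crossing at right angles. It stops at a different angle each time (not measured, not that of this point's axes); its gear keeps it from turning under light rubbing
- collar (a point): centre of the mouth of the fixed aluminium collar round the seat, 14 mm above the seat floor; inside diameter 64 mm, 71 at the flared mouth, 79 outside. A canister whose recess is over 0.12 rad off the cross rides on it, 8 mm too high; within that it can drop to the seat floor, its centre 46 mm above it. A push or knock of over 40 N spoils the drive: meet it at 15 mm/s or slower
- tray_in (a point): centre of the inner floor (4 mm above the counter) of the blue refill tray, which is fixed: 160 (x) by 220 (y) mm outside, walls 4 mm thick and 22 mm high. A small amber bottle (36 mm diameter, 60 mm high) stands in its corner at about x +45, y -75 mm; the middle is free
- amber: small amber bottle with a white cap in a corner of the tray, 36 mm diameter, 60 mm high, origin under its centre; not to be disturbed
- dose_cup: white cup under the machine's spout, below the deck, 52 mm diameter, 40 mm high, origin under its centre; not to be disturbed
- mortar: brass mortar, 94 mm diameter, 80 mm high, origin under its centre; not to be disturbed
- jar: small white ceramic jar with a blue lid, 48 mm diameter, 55 mm high, on the robot's side of the counter; origin under its centre; not to be disturbed
- scoop: steel spoon with a wooden handle, about 200 mm long, lying on the counter, origin mid-length underneath; not to be disturbed
- weight: brass paperweight bar, 26 by 130 mm, 18 mm high, lying between the canisters and the robot; origin under its centre; not to be disturbed
- pouches: cardboard box of paper pouches, 90 by 140 mm, 53 mm high, origin under its centre; not to be disturbed
Mind the look-alikes: they are no part of the job. What is shaped like the part that bears tin_q_mid but purple is not meant.

How it is judged:
At the end, for the whole second after the job is handed in: The heavier canister rests at the bottom of the drive seat over the cross (within 2.5 mm of fully down, 4 mm of centre, upright to 0.06 rad, over 3.5 N on the machine: only the heavier weighs that); the lighter stands upright (0.08 rad) inside the blue tray; both released, at rest (((z of tin_p_mid in the frame of seat below 0.0485 m and horizontal distance between tin_p_mid and seat below 0.004 m and angle between tin_p_mid's own z axis and vertical below 0.06 rad and linear speed of each of tin_p, tin_q below 0.02 m/s and contact force between tin_p and doser above 3.5 N and x of tin_q_mid in the frame of tray_in between -0.05 and 0.05 m and y of tin_q_mid in the frame of tray_in between -0.08 and 0.08 m and z of tin_q_mid in the frame of tray_in below 0.05 m and angle between tin_q_mid's own z axis and vertical below 0.08 rad) or (z of tin_q_mid in the frame of seat below 0.0485 m and horizontal distance between tin_q_mid and seat below 0.004 m and angle between tin_q_mid's own z axis and vertical below 0.06 rad and linear speed of each of tin_q, tin_p below 0.02 m/s and contact force between tin_q and doser above 3.5 N and x of tin_p_mid in the frame of tray_in between -0.05 and 0.05 m and y of tin_p_mid in the frame of tray_in between -0.08 and 0.08 m and z of tin_p_mid in the frame of tray_in below 0.05 m and angle between tin_p_mid's own z axis and vertical below 0.08 rad))); the robot touches nothing.
It fails at once if a canister is forced on the machine (more than 40 N) (contact force between any of tin_q, tin_p and doser above 40 N).
It fails at once if a canister is tipped over (more than 0.6 rad) (angle between any of tin_p_mid, tin_q_mid's own z axis and vertical above 0.6 rad).
It fails at once if another thing on the counter is moved more than 25 mm (distance of any of amber, dose_cup, mortar, jar, scoop, weight, pouches from where it was at the start of the episode above 0.025 m).
It also fails if it takes over 72 s, if anything falls off the work surface, if the arm or the gripper's body presses on something with over 40 N, if the wrist force passes 120 N, or if a joint passes its speed limit or range.

ROBOT

A 6-joint arm with a two-finger parallel gripper is mounted at the origin on the work surface. World frame = base frame: x ahead of the robot, y to its left, z up, the work surface at z = 0. Lengths are in m, angles in rad, forces in N, time in s.
With the tool pointing down it reaches from about 0.375 to 0.975 m from the base axis. Payload 3.8 kg.
Tool frame: the origin (TCP) lies midway between the tips of the shut fingers; the grasp point (between the pads) lies 19 mm behind it; z points along the fingers, y is the direction in which the jaws open and shut (so a half turn about z gives the same grasp; the last joint's range is limited). The gripper opens to 85 mm and grips with 20 to 120 N. Pads are 22 mm wide; open, the fingers measure 114 mm over their backs; the gripper's body (76 mm by 85 mm) begins 54 mm behind the grasp point. The pads swing forward as they close: fully open they stand 13 mm farther back than shut.
Start: joints at [-1.195, 0.264, 1.604, -0, 1.274, -0.037], TCP at [0.271, -0.618, 0.202] pointing down, gripper open.
Joint ranges: [-2.63, 2.63], [-0.94, 2.18], [0.31, 2.57], [-1.31, 4.45], [0, 2.66], [-2.55, 2.55]. Speed limits (rad/s): [2.57, 2.57, 3.14, 3.14, 3.14, 3.14].

INTERFACE

Orientations are given as a rotation vector (axis times angle).
In Python, from workcell import bot gives the robot as it stands.
- The arm moves only by the tool drive_tool, never from a script. Its argument "steps" is a list of rows, each a list of 2 entries, a list of its own where there are three numbers: the shift along the tool's x, y, z in mm, then the turn about the tool's z in degrees. In form: [[[dx, dy, dz], twist], ...]. A call has 1 to 8 rows; each row shifts and turns the commanded pose from where the row before left it, along the tool's axes as they then stand; what a row does not reach is not made up. A row lasts 1/12 s, in which the tool goes at most 41.7 mm and 7.16 degrees, less where a joint would pass 70% of its speed; a pose out of reach is approached as far as the arm can. A call is refused whole if a number of a shift passes 41.7 or a number of a turn 7.16, either way. A call with a gripper value outside its range is refused whole. "jaw" is the opening, from 0 (shut) to 1 (fully open), set as the call begins (left out, the last holds). The fingers move at their own pace and stop on an object; "force" is the grip in N (left out, the last holds). Time passes only in rows, so rows that do not move let the fingers close. It gives the time, the measured TCP pose, the force and the opening at its end, in the units of the state.
- bot.read_state(): the state, without advancing time (a new reading comes with each control period).
- bot.read_camera(name): name is "scene" or "top"; returns the picture (384x512x3 uint8, red, green, blue); there is no depth.
- bot.camera_info(name): a dict with "fx", "fy", "cx", "cy" (pixels), "D" ([k1, k2, p1, p2, k3] as OpenCV has them; the pictures are not rectified), "position" and "attitude" of the camera in the world. Camera axes: x right, y down, z forward; pixel columns grow to the right and rows downward; lengths in m; the calibration is good to about 2 mm. A picture is of the moment at which its call begins. camera_info takes no time and is no camera call.
- bot.finish_job(): hands the job in, once; it reports no verdict.
The state is a dict: "time": time; "q": joint angles; "joint_vel": joint speeds; "joint_torque": joint torques, N m; "tool_pos": TCP position; "tcp_rot": TCP orientation; "wrist_force": force on the tool from outside, world axes, zero at the start; "torque": the same for the moment, N m; "width": opening from 0.0 (shut) to 1.0 (fully open).
Only numpy, scipy, OpenCV 4.12 (cv2) and the standard library are available. Lean on these libraries where they do the work, as an engineer would, in place of code of your own. Each camera call takes 0.05 s, during which the arm holds its last target.

## Working session

There is one attempt and no reset: what is moved stays moved. The work goes in short steps, Python scripts to look and compute and a tool call to move; the robot and the scene stay as the last step left them, time stands still between calls to the robot, and variables do not carry over. Pictures are saved under pics/ and viewed, and the job is handed in when it is done.

Besides the shell and the picture viewer there is one more tool, called by a JSON object that holds its "api" and its "payload", one argument or row to a line. drive_tool: Moves the arm, as the interface text tells. Its arguments: {"type":"object","properties":{"steps":{"type":"array","items":{"type":"array"}},"jaw":{"type":"number"},"force":{"type":"number"}},"required":["steps"]}

```bash
ls; mkdir -p pics; python3 - <<'E'
from workcell import bot
import cv2
for n in ("scene","top"):
    im=bot.read_camera(n); cv2.imwrite(f"pics/{n}0.png",im[:,:,::-1]); print(n,bot.camera_info(n))
print(bot.read_state())
E
```

```text
pics
scene {'fx': 380.7422478678789, 'fy': 380.7422478678789, 'cx': 248.9680729723288, 'cy': 195.3156623886814, 'D': array([0.02643365, 0.        , 0.        , 0.        , 0.        ]), 'position': array([1.14980324, 0.01970279, 0.97290181]), 'attitude': array([-1.8155429 , -1.90650094,  0.62283083])}
top {'fx': 405.03685847789404, 'fy': 405.03685847789404, 'cx': 249.628716570292, 'cy': 200.88103052804476, 'D': array([-0.13111706,  0.        ,  0.        ,  0.        ,  0.        ]), 'position': array([0.32302973, 0.02004364, 1.37265988]), 'attitude': array([-2.13815133,  2.19302444, -0.16934619])}
{'time': 0.1, 'q': array([-1.19491085e+00,  2.64743042e-01,  1.60520555e+00,  1.16798117e-05,
        1.27374736e+00, -3.68803913e-02]), 'joint_vel': array([ 5.23683542e-04, -2.62130668e-03, -1.79528551e-03, -2.52324678e-05,
       -7.88382248e-05, -3.35941913e-04]), 'joint_torque': array([ 3.69745510e-05, -5.16706073e+01, -3.68590665e+01, -6.82388963e-05,
        6.35191012e-03,  3.21853690e-05]), 'tool_pos': array([ 0.27052181, -0.61763234,  0.20095988]), 'tcp_rot': array([-3.07289348e+00, -6.43347626e-01,  5.39693633e-04]), 'wrist_force': array([-0.29384547, -0.15315408,  0.53868148]), 'torque': array([-0.0260898 , -0.01678111, -0.00863733]), 'width': 1.0056585763896952}
```

View pics/scene0.png

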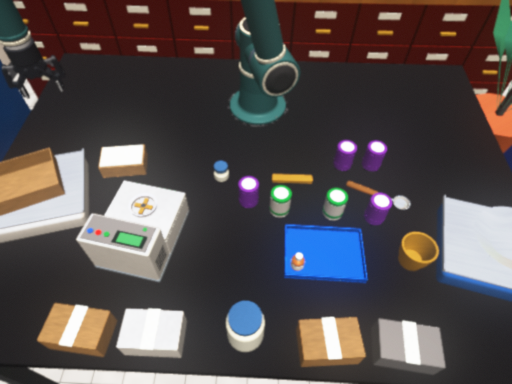

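View pics/top0.png

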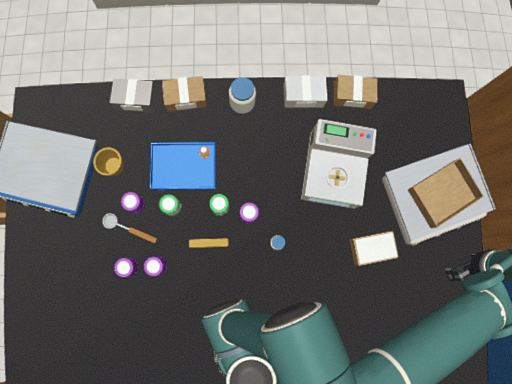

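The scene shows two green-lid canisters (scene px ~(280,198) and (335,203); top px ~(169,204), (219,204)). The purple look-alikes are at top (249,211), (130,201), (124,267) and (153,267), and they're not part of the job. I'll confirm with enlarged crops.

```bash
cat > h.py <<'E'
import numpy as np, cv2
from scipy.spatial.transform import Rotation as R
from workcell import bot
def cam(n):
    c=bot.camera_info(n)
    K=np.array([[c['fx'],0,c['cx']],[0,c['fy'],c['cy']],[0,0,1.]])
    return K,c['D'],c['position'],R.from_rotvec(c['attitude']).as_matrix()
def px2w(n,uv,z):
    K,D,p,M=cam(n); uv=np.asarray(uv,float).reshape(-1,1,2)
    a=cv2.undistortPoints(uv,K,D).reshape(-1,2)
    d=np.c_[a,np.ones(len(a))]@M.T
    return p+d*((z-p[2])/d[:,2])[:,None]
def w2px(n,P):
    K,D,p,M=cam(n); P=np.asarray(P,float).reshape(-1,3)
    c=(P-p)@M
    return cv2.projectPoints(c.reshape(-1,1,3),np.zeros(3),np.zeros(3),K,D)[0].reshape(-1,2)
def crop(im,x,y,w,h,s,fn):
    c=im[y:y+h,x:x+w,::-1]; cv2.imwrite(fn,cv2.resize(c,None,fx=s,fy=s,interpolation=cv2.INTER_CUBIC))
E
python3 - <<'E'
from h import *
t=cv2.imread('pics/top0.png')[:,:,::-1]; s=cv2.imread('pics/scene0.png')[:,:,::-1]
crop(t,100,130,160,110,5,'pics/c1.png'); crop(t,295,110,90,100,6,'pics/c2.png')
crop(s,225,160,190,130,4,'pics/c3.png')
hsv=cv2.cvtColor(t.copy(),cv2.COLOR_RGB2HSV)
def blobs(m,n=10):
    k,l,st,c=cv2.connectedComponentsWithStats(m.astype(np.uint8))
    return [(st[i],c[i]) for i in range(1,k) if st[i][4]>n]
g=cv2.inRange(hsv,(45,80,60),(80,255,255))>0
for b in blobs(g): print('green',b, px2w('top',b[1],0.092).round(4))
b_=cv2.inRange(hsv,(100,150,100),(125,255,255))>0
for b in blobs(b_,100): print('blue',b, px2w('top',b[1],0.004).round(4))
E
```

```text
green (array([325, 124,  23,  13, 197], dtype=int32), array([335.73096447, 130.01522843])) [[ 0.7209 -0.3071  0.092 ]]
green (array([353, 132,   4,   4,  13], dtype=int32), array([354.61538462, 133.38461538])) [[ 0.7087 -0.3705  0.092 ]]
green (array([209, 193,  20,  20, 158], dtype=int32), array([218.30379747, 202.67721519])) [[0.4873 0.0848 0.092 ]]
green (array([158, 194,  20,  20, 156], dtype=int32), array([167.75641026, 203.12179487])) [[0.4897 0.2462 0.092 ]]
blue (array([ 150,  142,   66,   48, 2274], dtype=int32), array([180.59014952, 166.23306948])) [[0.6284 0.2174 0.004 ]]
blue (array([  0, 193,  78,  22, 164], dtype=int32), array([ 40.0304878 , 203.63414634])) [[0.5099 0.7152 0.004 ]]
```

View pics/c1.png

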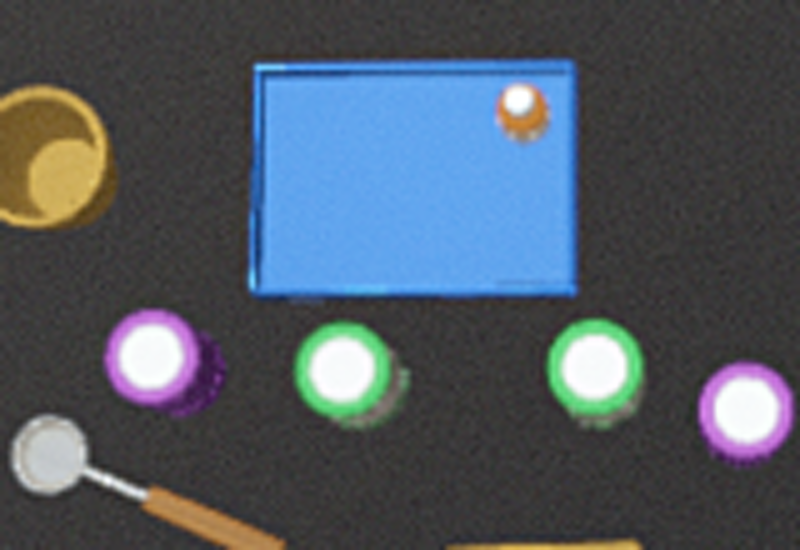

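View pics/c2.png

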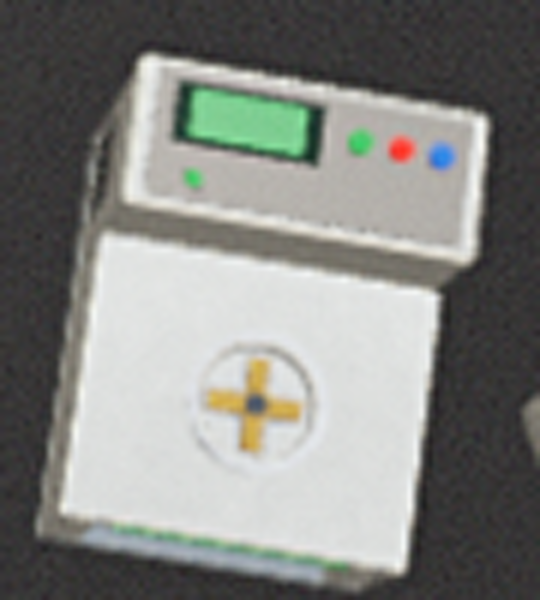

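View pics/c3.png

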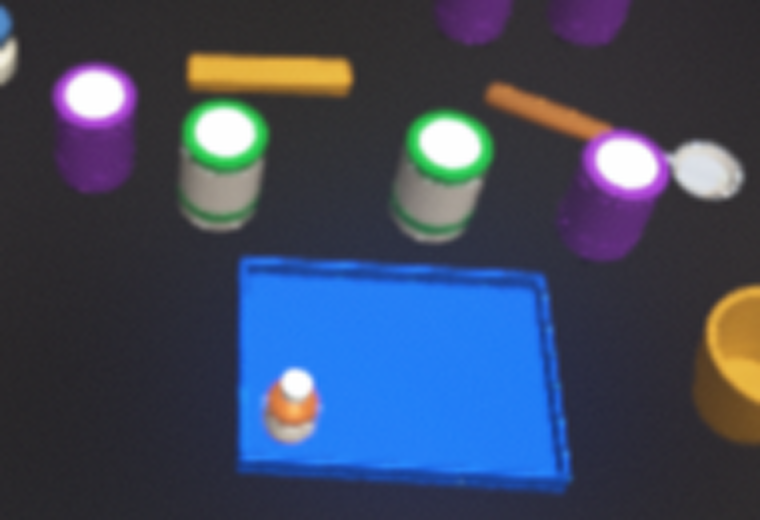

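Confirmed: the two white-bodied, green-lidded canisters are at top px (168.3,203.6) and (218.7,202.9), and all the purple ones are decoys. The brass cross is centred at about top px (337,177). Next I'll measure positions with both cameras.

```bash
python3 - <<'E'
from h import *
s=cv2.imread('pics/scene0.png')[:,:,::-1]
crop(s,75,170,120,110,6,'pics/c4.png')
hsv=cv2.cvtColor(s.copy(),cv2.COLOR_RGB2HSV)
f=lambda x,y,ox,oy,k:((x+.5)/k-.5+ox,(y+.5)/k-.5+oy)
A=f(343.5,370,100,130,5);B=f(595.5,366.5,100,130,5)
print('A,B top',px2w('top',[A,B],.092).round(4))
As=f(448,146,225,160,4);Bs=f(225,135,225,160,4)
print('A,B scene',px2w('scene',[As,Bs],.092).round(4))
P=px2w('top',[f(750-5,412,100,130,5),f(151,358,100,130,5)],.092);print('purple',P.round(4))
e=[f(259,358,295,110,6),f(251,450,295,110,6),f(208,399,295,110,6),f(299,410,295,110,6)]
w=px2w('top',e,.108);print(w.round(4),w.mean(0).round(4))
print('ang',np.degrees(np.arctan2(*(w[0]-w[1])[[1,0]])),np.degrees(np.arctan2(*(w[3]-w[2])[[1,0]])),np.linalg.norm(w[0]-w[1]),np.linalg.norm(w[3]-w[2]))
print('collar',px2w('top',[f(255,407,295,110,6)],.114).round(4))
m=px2w('top',[f(98,235,295,110,6),f(440,293,295,110,6),f(407,575,295,110,6),f(58,515,295,110,6)],.100);print('deck',m.round(4), np.degrees(np.arctan2(*(m[0]-m[3])[[1,0]])),np.degrees(np.arctan2(*(m[1]-m[2])[[1,0]])))
t=px2w('top',[f(254,63,100,130,5),f(575,61,100,130,5),f(577,294,100,130,5),f(249,294,100,130,5)],.022);print('tray',t.round(4),t.mean(0))
st=bot.read_state();print(R.from_rotvec(st['tcp_rot']).as_matrix().round(3))
E
```

```text
A,B top [[0.4881 0.2444 0.092 ]
 [0.4865 0.0835 0.092 ]]
A,B scene [[0.4922 0.2427 0.092 ]
 [0.4903 0.0832 0.092 ]]
purple [[ 0.4551 -0.0109  0.092 ]
 [ 0.4988  0.3688  0.092 ]]
[[ 0.5846 -0.3015  0.108 ]
 [ 0.5346 -0.2942  0.108 ]
 [ 0.5628 -0.2724  0.108 ]
 [ 0.5558 -0.3217  0.108 ]] [ 0.5595 -0.2975  0.108 ]
ang -8.320531256168428 -97.999380719993 0.050534551100892326 0.04975245633953541
collar [[ 0.5568 -0.2962  0.114 ]]
deck [[ 0.6559 -0.219   0.1   ]
 [ 0.6209 -0.4068  0.1   ]
 [ 0.4663 -0.3778  0.1   ]
 [ 0.5031 -0.1899  0.1   ]] -10.783732654292239 -10.640356971877631
tray [[0.7119 0.3195 0.022 ]
 [0.7074 0.0978 0.022 ]
 [0.5451 0.0986 0.022 ]
 [0.5505 0.3211 0.022 ]] [0.62873276 0.20925274 0.022     ]
[[ 0.916  0.401 -0.001]
 [ 0.401 -0.916  0.002]
 [ 0.    -0.002 -1.   ]]
```

View pics/c4.png

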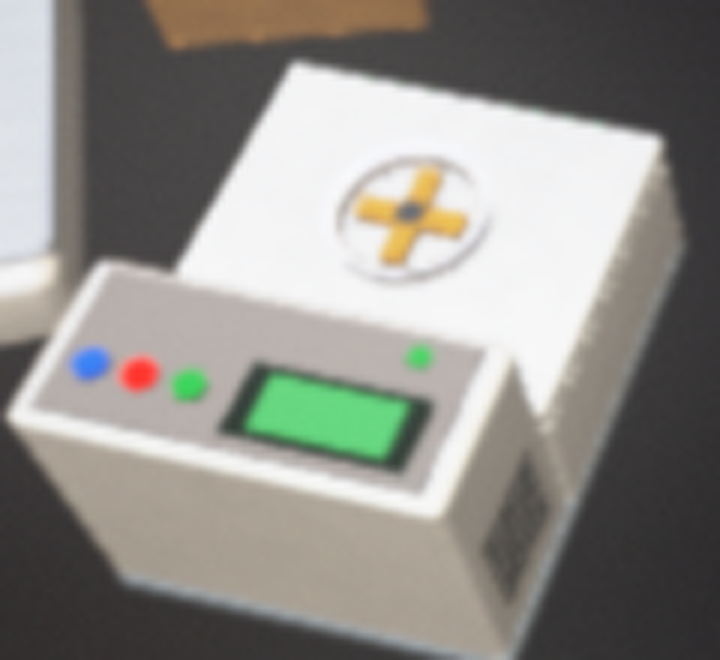

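{"api": "drive_tool", "payload": {
  "steps": [
    [[26,-30,0],0],
    [[26,-30,0],0],
    [[26,-30,0],0],
    [[26,-30,0],0],
    [[26,-30,0],0],
    [[26,-30,0],0],
    [[26,-30,0],0],
    [[26,-30,0],0]
  ],
  "jaw": 1
}}

```text
time: 0.77
tool_pos: [0.3648, -0.3129, 0.2017]
tcp_rot: [-3.075, -0.643, 0.0]
wrist_force: [2.5, 0.0, 0.2]
width: 0.997
```

```bash
cat >> h.py <<'E'
def to(x,y,z):
    st=bot.read_state(); M=R.from_rotvec(st['tcp_rot']).as_matrix(); d=np.array([x,y,z])-st['tool_pos']
    print('t %.2f pos %s yaw(toolx) %.1f tilt %.4f q6 %.2f F %s T %s w %.3f'%(st['time'],st['tool_pos'].round(4),np.degrees(np.arctan2(M[1,0],M[0,0])),np.arccos(-M[2,2]),st['q'][5],st['wrist_force'].round(2),st['torque'].round(2),st['width']))
    print('delta tool mm',(M.T@d*1000).round(1))
E
python3 - <<'E'
from h import *
f=lambda x,y,ox,oy,k:((x+.5)/k-.5+ox,(y+.5)/k-.5+oy)
e=[f(x,y,75,170,6) for x,y in [(430,167),(392,264),(358,208),(467,222)]]
w=px2w('scene',e,.108);print(w.round(4),w.mean(0).round(4),np.degrees(np.arctan2(*(w[0]-w[1])[[1,0]])),np.degrees(np.arctan2(*(w[3]-w[2])[[1,0]])))
to(.4884,.0834,.201)
E
```

```text
[[ 0.5354 -0.2949  0.108 ]
 [ 0.59   -0.3008  0.108 ]
 [ 0.5602 -0.323   0.108 ]
 [ 0.5655 -0.2716  0.108 ]] [ 0.5628 -0.2976  0.108 ] 173.9078804871937 84.12552731880251
t 0.77 pos [ 0.3648 -0.3129  0.2017] yaw(toolx) 23.6 tilt 0.0007 q6 0.40 F [2.54 0.04 0.24] T [ 0.03 -0.02  0.05] w 0.997
delta tool mm [ 272.  -313.6    0.9]
```

{"api": "drive_tool", "payload": {
  "steps": [
    [[27,-31,0],0],
    [[27,-31,0],0],
    [[27,-31,0],0],
    [[27,-31,0],0],
    [[27,-31,0],0],
    [[27,-31,0],0],
    [[27,-31,0],0],
    [[27,-31,0],0]
  ]
}}

```text
time: 1.43
tool_pos: [0.4632, 0.0009, 0.202]
tcp_rot: [3.075, 0.644, 0.0]
wrist_force: [1.4, 0.1, 0.9]
width: 0.995
```

{"api": "drive_tool", "payload": {
  "steps": [
    [[26,-30,0],0],
    [[26,-30,0],0],
    [[4,-5.6,10],0],
    [[0,0,20],0],
    [[0,0,20],0]
  ]
}}

```text
time: 1.85
tool_pos: [0.4889, 0.0824, 0.1519]
tcp_rot: [3.074, 0.648, 0.002]
wrist_force: [0.5, -0.4, -1.5]
width: 1.001
```

```bash
python3 - <<'E'
from h import *
to(.4884,.0834,.033)
im=bot.read_camera('top'); crop(im,180,160,90,80,7,'pics/d1.png')
im=bot.read_camera('scene'); crop(im,230,130,120,100,6,'pics/d2.png')
E
```

```text
t 1.85 pos [0.4889 0.0824 0.1519] yaw(toolx) 23.8 tilt 0.0014 q6 1.27 F [ 0.46 -0.35 -1.51] T [-0.01  0.02 -0.07] w 1.001
delta tool mm [ -0.2  -1.2 118.9]
```

View pics/d2.png

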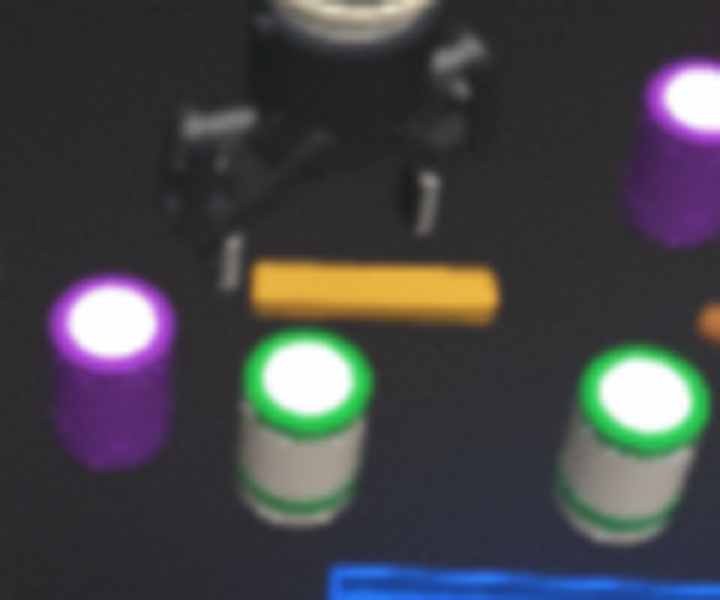

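View pics/d1.png

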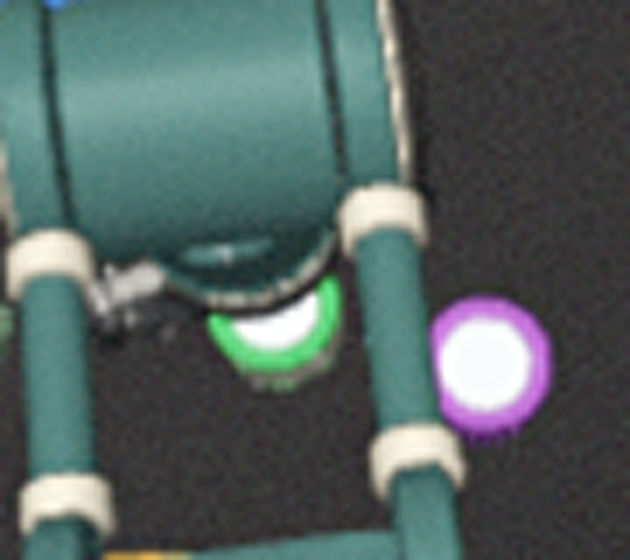

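```bash
python3 - <<'E'
from h import *
f=lambda x,y,ox,oy,k:((x+.5)/k-.5+ox,(y+.5)/k-.5+oy)
for z in (.152,.165):
    w=px2w('scene',[f(230,290,230,130,6),f(424,233,230,130,6)],z);print(w.round(4),w.mean(0).round(4),np.linalg.norm(w[0]-w[1]))
print(px2w('scene',[f(308,382,230,130,6),f(645,396,230,130,6)],.092))
E
```

```text
[[0.4836 0.0431 0.152 ]
 [0.4445 0.1336 0.152 ]] [0.4641 0.0883 0.152 ] 0.09862035009068185
[[0.4941 0.0427 0.165 ]
 [0.4557 0.1318 0.165 ]] [0.4749 0.0873 0.165 ] 0.09705857433011861
[[0.48987231 0.08327107 0.092     ]
 [0.49015332 0.24420283 0.092     ]]
```

Scene crop: the open fingers straddle the near canister B along the view line, and the purple can and the weight are clear. I'll descend.

{"api": "drive_tool", "payload": {
  "steps": [
    [[0,-1,20],0],
    [[0,0,20],0],
    [[0,0,20],0],
    [[0,0,20],0],
    [[0,0,20],0],
    [[0,0,14],0],
    [[0,0,5],0],
    [[0,0,0],0]
  ]
}}

```text
time: 2.62
tool_pos: [0.4869, 0.0816, 0.0324]
tcp_rot: [-3.075, -0.643, 0.004]
wrist_force: [0.2, 0.2, 0.6]
width: 1.002
```

{"api": "drive_tool", "payload": {
  "steps": [
    [[0,0,0],0],
    [[0,0,0],0],
    [[0,0,0],0],
    [[0,0,0],0],
    [[0,0,0],0],
    [[0,0,0],0]
  ],
  "jaw": 0,
  "force": 35
}}

```text
time: 3.12
tool_pos: [0.4894, 0.0826, 0.035]
tcp_rot: [3.075, 0.644, 0.005]
wrist_force: [-1.2, 0.9, 6.0]
width: 0.691
```

```bash
python3 - <<'E'
from h import *
to(.4884,.0834,.033)
im=bot.read_camera('scene'); crop(im,230,130,120,100,6,'pics/d3.png')
to(.4884,.0834,.033)
E
```

```text
t 3.12 pos [0.4894 0.0826 0.035 ] yaw(toolx) 23.7 tilt 0.0029 q6 1.27 F [-1.16  0.93  6.  ] T [0.07 0.23 0.04] w 0.691
delta tool mm [-0.6 -1.1  2. ]
t 3.17 pos [0.4894 0.0826 0.035 ] yaw(toolx) 23.7 tilt 0.0030 q6 1.27 F [-1.35  0.79  6.59] T [ 0.04  0.18 -0.02] w 0.691
delta tool mm [-0.6 -1.1  2. ]
```

View pics/d3.png

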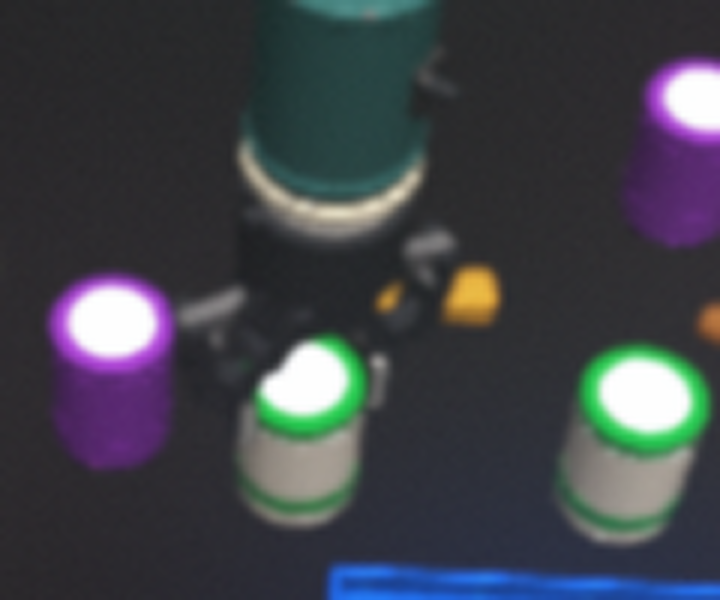

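Gripped: the width of 0.691 is about 59 mm, which matches the 60 mm can. I'll lift and weigh it.

{"api": "drive_tool", "payload": {
  "steps": [
    [[0,0,-3],0],
    [[0,0,-8],0],
    [[0,0,-12],0],
    [[0,0,-12],0],
    [[0,0,-5],0],
    [[0,0,0],0],
    [[0,0,0],0],
    [[0,0,0],0]
  ]
}}

```text
time: 3.83
tool_pos: [0.4876, 0.0822, 0.073]
tcp_rot: [3.075, 0.644, -0.001]
wrist_force: [0.7, -0.1, -2.0]
width: 0.687
```

{"api": "drive_tool", "payload": {
  "steps": [
    [[0,0,0],0],
    [[0,0,0],0],
    [[0,0,0],0],
    [[0,0,0],0]
  ]
}}

```text
time: 4.17
tool_pos: [0.4876, 0.0823, 0.0727]
tcp_rot: [-3.075, -0.644, 0.001]
wrist_force: [0.1, 0.1, -2.7]
width: 0.691
```

```bash
python3 - <<'E'
from h import *
F=[]
for i in range(5):
    im=bot.read_camera('scene'); s=bot.read_state(); F.append(s['wrist_force'])
print(np.array(F).round(2),np.mean(F,0)); to(.4884,.0834,.033)
cv2.imwrite('pics/d4f.png',im[:,:,::-1]); crop(im,230,130,120,100,6,'pics/d4.png')
E
```

```text
[[-0.73  0.52 -2.75]
 [ 1.02  0.13 -2.82]
 [-0.54  0.69 -3.42]
 [-0.55  0.69 -1.96]
 [ 0.11 -0.35 -2.37]] [-0.13695701  0.33714295 -2.66360457]
t 4.42 pos [0.4879 0.0823 0.0731] yaw(toolx) 23.7 tilt 0.0002 q6 1.27 F [ 0.11 -0.35 -2.37] T [-0.02  0.    0.06] w 0.688
delta tool mm [ 0.9 -0.8 40.1]
```

View pics/d4.png

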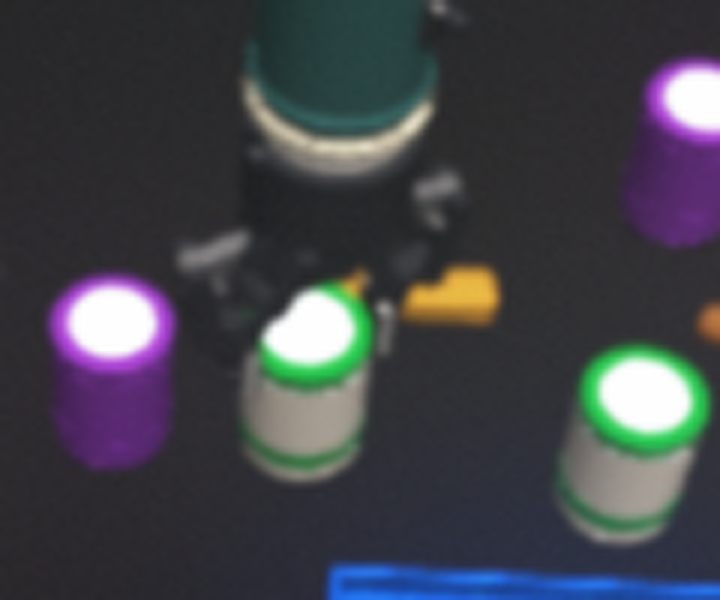

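Reading about 2.7 N, well under 3.5 N, so this is very likely the light one. I'll carry it to the tray, aiming at (0.615,0.235) to stay clear of the amber bottle, and weigh the other afterwards to confirm.

{"api": "drive_tool", "payload": {
  "steps": [
    [[10,-5,-12],0],
    [[30,-15,0],0],
    [[35,-17.5,0],0],
    [[35,-17.5,0],0],
    [[35,-17.5,0],0],
    [[25,-12,0],0],
    [[8,-4,0],0],
    [[0,0,0],0]
  ]
}}

```text
time: 5.08
tool_pos: [0.617, 0.2368, 0.085]
tcp_rot: [-3.074, -0.647, -0.002]
wrist_force: [0.9, 0.9, -3.3]
width: 0.692
```

```bash
python3 - <<'E'
from h import *
im=bot.read_camera('scene'); crop(im,260,150,130,150,4,'pics/e1.png')
s=bot.read_state();to(.615,.235,.039)
E
```

```text
t 5.13 pos [0.6155 0.2352 0.0846] yaw(toolx) 23.7 tilt 0.0012 q6 1.48 F [-0.63 -0.2  -2.06] T [-0.03 -0.01 -0.02] w 0.691
delta tool mm [-0.5 -0.  45.6]
```

View pics/e1.png

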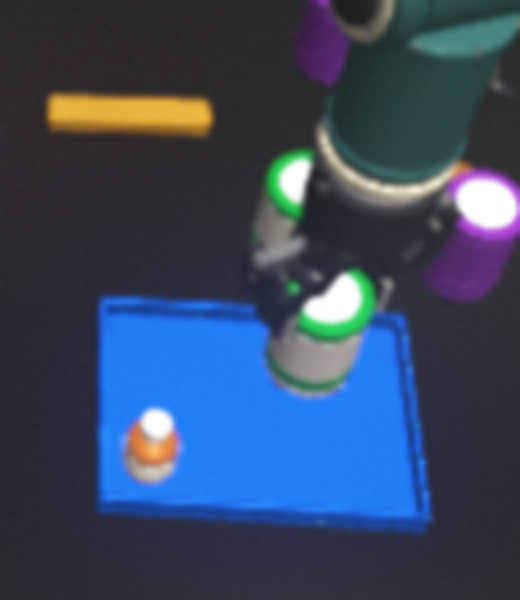

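{"api": "drive_tool", "payload": {
  "steps": [
    [[0,0,15],0],
    [[0,0,15],0],
    [[0,0,9],0],
    [[0,0,4],0],
    [[0,0,2],0],
    [[0,0,1],0],
    [[0,0,0],0]
  ]
}}

```text
time: 5.72
tool_pos: [0.6159, 0.2346, 0.0398]
tcp_rot: [-3.075, -0.643, -0.001]
wrist_force: [0.1, 0.6, -2.3]
width: 0.688
```

```bash
python3 - <<'E'
from h import *
to(.615,.235,.039)
E
```

```text
t 5.72 pos [0.6159 0.2346 0.0398] yaw(toolx) 23.6 tilt 0.0009 q6 1.48 F [ 0.12  0.62 -2.33] T [-0.01  0.01 -0.05] w 0.688
delta tool mm [-0.6 -0.7  0.8]
```

{"api": "drive_tool", "payload": {
  "steps": [
    [[0,0,1],0],
    [[0,0,1],0],
    [[0,0,0],0],
    [[0,0,0],0]
  ]
}}

```text
time: 6.05
tool_pos: [0.6168, 0.2352, 0.0391]
tcp_rot: [-3.075, -0.644, -0.004]
wrist_force: [-1.4, -0.3, 6.2]
width: 0.691
```

It's down (the force flipped to +6 N). I'll release and rise.

{"api": "drive_tool", "payload": {
  "steps": [
    [[0,0,-1.5],0],
    [[0,0,0],0],
    [[0,0,0],0],
    [[0,0,0],0],
    [[0,0,0],0],
    [[0,0,-5],0],
    [[0,0,-25],0],
    [[0,0,-35],0]
  ],
  "jaw": 1
}}

```text
time: 6.72
tool_pos: [0.6119, 0.2335, 0.0999]
tcp_rot: [3.074, 0.644, -0.014]
wrist_force: [0.1, 0.6, -0.1]
width: 1.0
```

{"api": "drive_tool", "payload": {
  "steps": [
    [[0,0,-35],0],
    [[0,0,-15],0],
    [[0,0,0],0]
  ]
}}

```text
time: 6.97
tool_pos: [0.6194, 0.2361, 0.1606]
tcp_rot: [-3.074, -0.644, -0.017]
wrist_force: [0.4, 1.0, -1.0]
width: 1.002
```

```bash
python3 - <<'E'
from h import *
im=bot.read_camera('scene'); crop(im,260,150,130,150,4,'pics/e2.png')
F=[]
for i in range(3): bot.read_camera('top'); F.append(bot.read_state()['wrist_force'])
print(np.mean(F,0))
to(.4900,.2430,.155)
E
```

```text
[-0.19475263  0.30142016 -0.57362367]
t 7.17 pos [0.6142 0.2343 0.1519] yaw(toolx) 23.7 tilt 0.0030 q6 1.48 F [-0.14  0.31 -0.55] T [-0.03  0.02  0.  ] w 1.001
delta tool mm [-110.3  -57.8   -2.8]
```

View pics/e2.png

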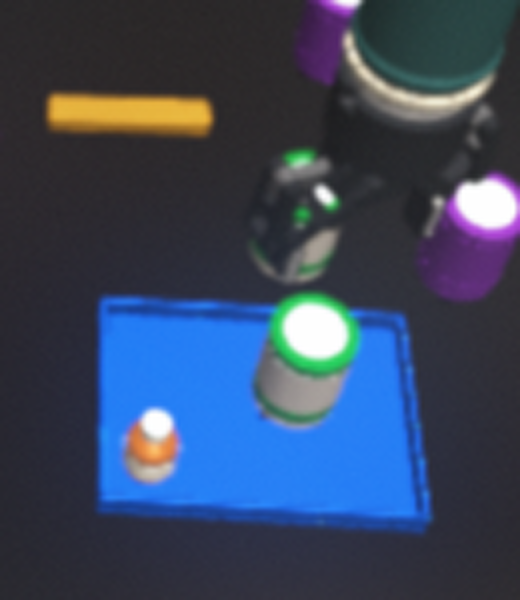

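The first canister stands upright in the tray, at crop px (305,360). Its known release point also lets me check the scene camera's bias.

```bash
python3 - <<'E'
from h import *
f=lambda x,y,ox,oy,k:((x+.5)/k-.5+ox,(y+.5)/k-.5+oy)
print(px2w('scene',[f(314.5,332.5,260,150,4)],.096), 'rim px pred',w2px('scene',[[.6155,.2345,.096]]), f(314.5,332.5,260,150,4))
E
```

```text
[[0.61663571 0.23525924 0.096     ]] rim px pred [[337.92382673 232.36992516]] (338.25, 232.75)
```

{"api": "drive_tool", "payload": {
  "steps": [
    [[-15,-8,0],0],
    [[-30,-16,0],0],
    [[-30,-16,0],0],
    [[-25,-13,0],0],
    [[-10,-5,0],0],
    [[0,0,0],0],
    [[0,0,0],0]
  ]
}}

```text
time: 7.75
tool_pos: [0.4912, 0.2436, 0.1527]
tcp_rot: [3.074, 0.645, -0.001]
wrist_force: [0.6, -0.9, 0.3]
width: 1.001
```

```bash
python3 - <<'E'
from h import *
to(.4900,.2430,.033)
E
```

```text
t 7.75 pos [0.4912 0.2436 0.1527] yaw(toolx) 23.7 tilt 0.0009 q6 1.57 F [ 0.63 -0.92  0.32] T [ 0.04 -0.05  0.03] w 1.001
delta tool mm [ -1.3   0.  119.7]
```

{"api": "drive_tool", "payload": {
  "steps": [
    [[-0.5,0,20],0],
    [[0,0,20],0],
    [[0,0,20],0],
    [[0,0,20],0],
    [[0,0,20],0],
    [[0,0,14],0],
    [[0,0,4],0],
    [[0,0,0],0]
  ]
}}

```text
time: 8.42
tool_pos: [0.491, 0.2428, 0.0338]
tcp_rot: [3.074, 0.643, -0.005]
wrist_force: [0.2, -0.1, 0.7]
width: 1.001
```

{"api": "drive_tool", "payload": {
  "steps": [
    [[0,0,0],0],
    [[0,0,0],0],
    [[0,0,0],0],
    [[0,0,0],0],
    [[0,0,0],0],
    [[0,0,0],0]
  ],
  "jaw": 0,
  "force": 35
}}

```text
time: 8.92
tool_pos: [0.4925, 0.2445, 0.0374]
tcp_rot: [-3.074, -0.644, -0.005]
wrist_force: [-0.6, 3.0, 6.2]
width: 0.692
```

{"api": "drive_tool", "payload": {
  "steps": [
    [[0,0,-3],0],
    [[0,0,-8],0],
    [[0,0,-12],0],
    [[0,0,-12],0],
    [[0,0,-5],0],
    [[0,0,0],0],
    [[0,0,0],0],
    [[0,0,0],0]
  ]
}}

```text
time: 9.58
tool_pos: [0.4907, 0.2433, 0.0754]
tcp_rot: [3.075, 0.644, -0.001]
wrist_force: [0.4, 0.3, -5.3]
width: 0.695
```

```bash
python3 - <<'E'
from h import *
F=[]
for i in range(6):
    im=bot.read_camera('scene'); s=bot.read_state(); F.append(s['wrist_force'])
print(np.mean(F,0)); to(.4910,.2430,.033)
crop(im,260,120,130,150,4,'pics/g1.png')
E
```

```text
[-0.16270731 -0.04144784 -5.29233401]
t 9.88 pos [0.4907 0.2434 0.0752] yaw(toolx) 23.7 tilt 0.0009 q6 1.57 F [ 0.17  0.31 -5.17] T [0.08 0.02 0.02] w 0.692
delta tool mm [ 0.2  0.5 42.2]
```

View pics/g1.png

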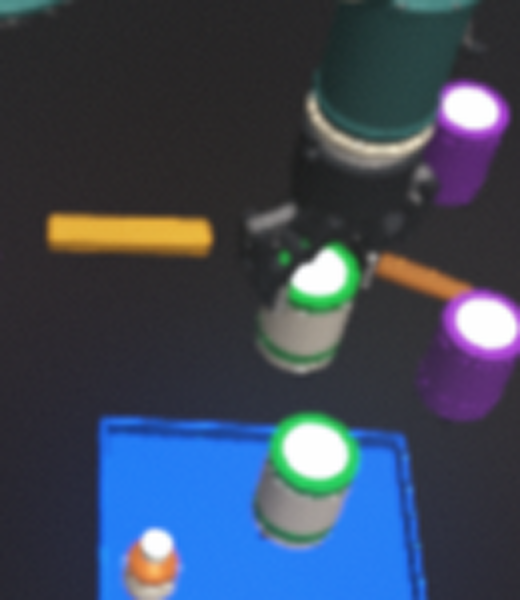

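It reads 5.3 N against 2.7 N, so this is the heavy one and goes to the doser. Both cameras, bias-corrected, put the seat at (0.5616,-0.298).

{"api": "drive_tool", "payload": {
  "steps": [
    [[0,0,-25],0],
    [[0,0,-35],0],
    [[0,8,-35],0],
    [[-4,15,-25],0],
    [[-8,28,-15],0],
    [[-10,36,0],0],
    [[-10,36,0],0],
    [[-10,36,0],0]
  ]
}}

```text
time: 10.55
tool_pos: [0.5165, 0.0798, 0.2113]
tcp_rot: [3.074, 0.646, 0.002]
wrist_force: [0.6, -0.3, -5.8]
width: 0.69
```

{"api": "drive_tool", "payload": {
  "steps": [
    [[-11,37,0],0],
    [[-11,37,0],0],
    [[-11,37,0],0],
    [[-11,37,0],0],
    [[-11,37,0],0],
    [[-11,37,0],0],
    [[-11,37,0],0],
    [[-11,37,0],0]
  ]
}}

```text
time: 11.22
tool_pos: [0.5542, -0.2273, 0.2103]
tcp_rot: [-3.075, -0.643, 0.0]
wrist_force: [1.3, 0.4, -5.6]
width: 0.693
```

```bash
python3 - <<'E'
from h import *
to(.5616,-.298,.21)
E
```

```text
t 11.22 pos [ 0.5542 -0.2273  0.2103] yaw(toolx) 23.6 tilt 0.0005 q6 0.73 F [ 1.33  0.43 -5.57] T [ 0.04 -0.09 -0.01] w 0.693
delta tool mm [-21.6  67.8   0.3]
```

{"api": "drive_tool", "payload": {
  "steps": [
    [[-9,30,0],0],
    [[-8,24,4],0],
    [[-4.6,13.8,8],0],
    [[0,0,8],0],
    [[0,0,8],0],
    [[0,0,0],0],
    [[0,0,0],0],
    [[0,0,0],0]
  ]
}}

```text
time: 11.88
tool_pos: [0.562, -0.2948, 0.1826]
tcp_rot: [-3.074, -0.646, 0.0]
wrist_force: [-0.2, -0.3, -4.7]
width: 0.693
```

```bash
python3 - <<'E'
from h import *
im=bot.read_camera('scene'); crop(im,75,140,120,110,6,'pics/k1.png')
im=bot.read_camera('top'); crop(im,285,110,110,100,6,'pics/k2.png')
to(.5616,-.298,.1514)
E
```

```text
t 11.98 pos [ 0.5625 -0.2953  0.1835] yaw(toolx) 23.7 tilt 0.0012 q6 0.63 F [-0.9  -0.   -5.88] T [-0.   -0.05 -0.02] w 0.695
delta tool mm [-1.9  2.1 32.1]
```

View pics/k1.png

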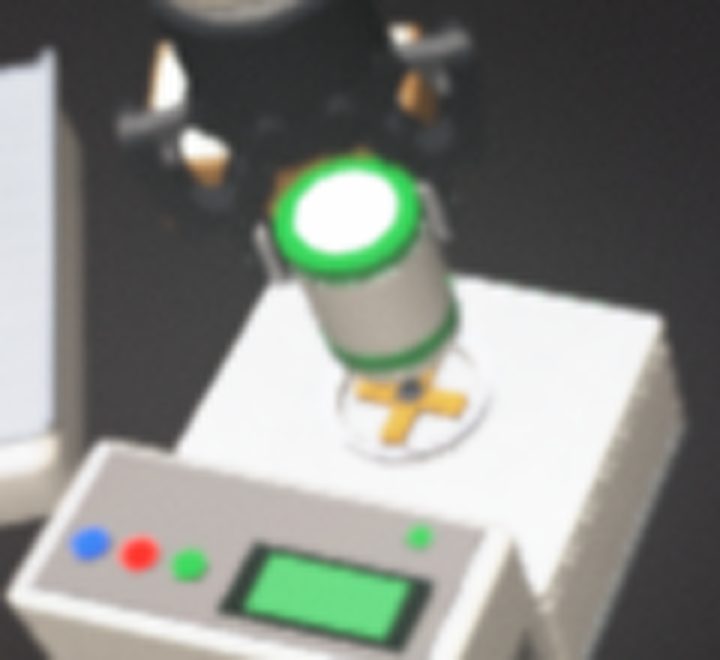

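View pics/k2.png

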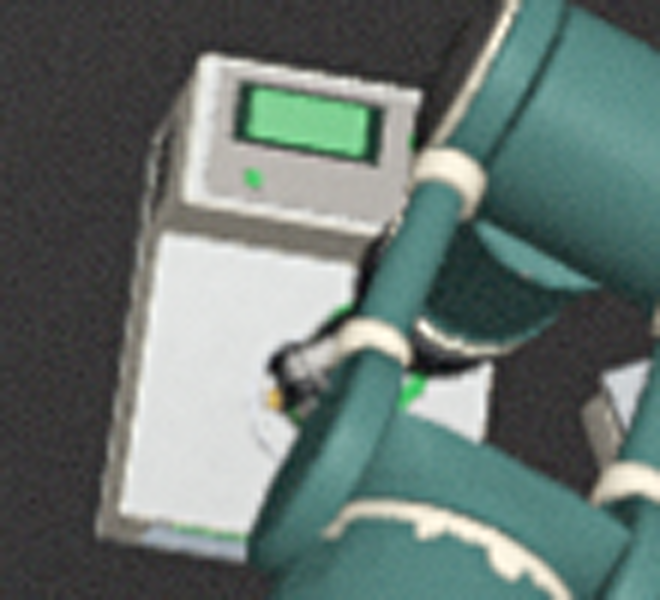

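```bash
python3 - <<'E'
from h import *
f=lambda x,y,ox,oy,k:((x+.5)/k-.5+ox,(y+.5)/k-.5+oy)
zl=.1832-.0374+.092
print(px2w('scene',[f(348,216,75,140,6)],zl), f(348,216,75,140,6), w2px('scene',[[.5625,-.2953,zl],[.5625,-.2953,zl-.092]]))
im=cv2.imread('pics/k1.png')
g=cv2.inRange(cv2.cvtColor(im,cv2.COLOR_BGR2HSV),(50,120,80),(80,255,255))
c=max(cv2.findContours(g,cv2.RETR_EXTERNAL,cv2.CHAIN_APPROX_NONE)[0],key=cv2.contourArea)
e=cv2.fitEllipse(cv2.convexHull(c));print(e, px2w('scene',[f(*e[0],75,140,6)],zl))
E
```

```text
[[ 0.56285407 -0.29529155  0.2378    ]] (132.58333333333334, 175.58333333333334) [[132.61257271 175.47290637]
 [140.97993414 197.28101964]]
((347.2506408691406, 216.25814819335938), (117.78401184082031, 152.0334930419922), 70.63087463378906) [[ 0.5630064  -0.29556789  0.2378    ]]
```

```bash
python3 - <<'E'
from h import *
for n,(x0,y0,x1,y1) in {'scene':(125,185,165,225),'top':(322,160,355,195)}.items():
    im=cv2.imread(f'pics/{n}0.png'); h=cv2.cvtColor(im,cv2.COLOR_BGR2HSV)
    m=np.zeros(im.shape[:2],np.uint8); m[y0:y1,x0:x1]=1
    # saturation-weighted, yellow hue
    sel=(h[...,0]>8)&(h[...,0]<30)&(h[...,1]>70)&(m>0)
    ys,xs=np.nonzero(sel); w=h[...,1][sel].astype(float)
    P=px2w(n,np.c_[xs,ys],.108)[:,:2]; 
    # brute fit cross: center+angle
    from scipy.optimize import minimize
    gx,gy=np.meshgrid(np.arange(x0,x1,.25),np.arange(y0,y1,.25)); G=px2w(n,np.c_[gx.ravel(),gy.ravel()],.108)[:,:2]
    sat=cv2.remap(h[...,1].astype(np.float32)*((h[...,0]>5)&(h[...,0]<35)),gx.astype(np.float32),gy.astype(np.float32),cv2.INTER_LINEAR).ravel(); sat=sat/np.percentile(sat,97)
    def cost(p):
        a=p[2];d=(G-p[:2]/1000)@np.array([[np.cos(a),-np.sin(a)],[np.sin(a),np.cos(a)]])*1000
        def bar(u,v): return np.clip(26.5-abs(u),0,1)*np.clip(6.5-abs(v),0,1)
        mm=np.maximum(bar(d[:,0],d[:,1]),bar(d[:,1],d[:,0])); hub=np.hypot(*d.T)<6
        return (((mm-sat)**2)[~hub]).mean()
    r=min((minimize(cost,[P.mean(0)[0]*1e3,P.mean(0)[1]*1e3,a],method='Nelder-Mead') for a in np.radians([-30,-15,-7,0,15])),key=lambda r:r.fun)
    print(n,len(xs),P.mean(0).round(4),r.x[:2].round(2),np.degrees(r.x[2]),r.fun)
E
```

```text
scene 118 [ 0.5634 -0.2979] [ 563.51 -297.85] -9.478902891713254 0.008249158878553816
top 79 [ 0.559  -0.2973] [ 559.15 -297.42] -9.598083268039083 0.007085944911208243
```

{"api": "drive_tool", "payload": {
  "steps": [
    [[-1.3,2.5,0],0],
    [[0,0,5],0],
    [[0,0,5],0],
    [[0,0,5],0],
    [[0,0,5],0],
    [[0,0,4],0],
    [[0,0,2],0],
    [[0,0,0],0]
  ]
}}

```text
time: 12.65
tool_pos: [0.5611, -0.2986, 0.1555]
tcp_rot: [-3.074, -0.643, 0.002]
wrist_force: [-0.0, -0.2, -5.1]
width: 0.687
```

{"api": "drive_tool", "payload": {
  "steps": [
    [[0,0,0],0],
    [[0,0,0],0]
  ]
}}

```text
time: 12.82
tool_pos: [0.562, -0.2991, 0.157]
tcp_rot: [3.075, 0.644, 0.001]
wrist_force: [-0.0, 0.6, -3.8]
width: 0.69
```

```bash
python3 - <<'E'
from h import *
im=bot.read_camera('scene'); crop(im,75,140,120,110,6,'pics/k3.png')
to(.5622,-.298,.1454)
E
```

```text
t 12.87 pos [ 0.562  -0.2992  0.1571] yaw(toolx) 23.6 tilt 0.0008 q6 0.63 F [-0.08 -0.04 -5.4 ] T [-0.01 -0.04  0.04] w 0.692
delta tool mm [ 0.7 -1.  11.7]
```

View pics/k3.png

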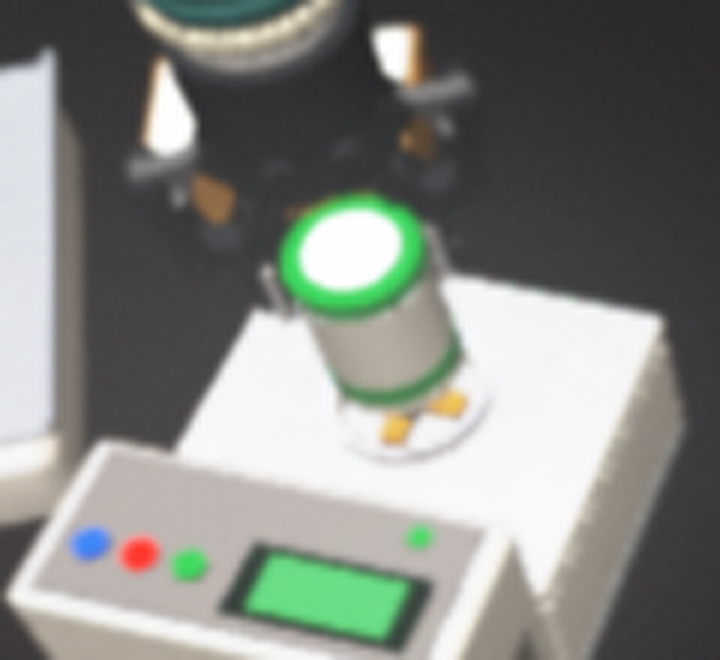

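```bash
cat >> h.py <<'E'
def lid(fn,ox,oy,k,zl):
    im=cv2.imread(fn)
    g=cv2.inRange(cv2.cvtColor(im,cv2.COLOR_BGR2HSV),(50,120,80),(80,255,255))
    c=max(cv2.findContours(g,cv2.RETR_EXTERNAL,cv2.CHAIN_APPROX_NONE)[0],key=cv2.contourArea)
    e=cv2.fitEllipse(cv2.convexHull(c)); p=((e[0][0]+.5)/k-.5+ox,(e[0][1]+.5)/k-.5+oy)
    print('lid',p,px2w('scene',[p],zl).round(4))
E
python3 - <<'E'
from h import *
lid('pics/k3.png',75,140,6,.1567-.0374+.092)
E
```

```text
lid (133.19274393717447, 181.9050496419271) [[ 0.5621 -0.3004  0.2113]]
```

{"api": "drive_tool", "payload": {
  "steps": [
    [[1.4,-1.2,0],0],
    [[0,0,1.2],0],
    [[0,0,1.2],0],
    [[0,0,1.2],0],
    [[0,0,1.2],0],
    [[0,0,1.2],0],
    [[0,0,1.2],0],
    [[0,0,0],0]
  ]
}}

```text
time: 13.53
tool_pos: [0.5623, -0.2972, 0.149]
tcp_rot: [-3.074, -0.644, 0.001]
wrist_force: [-0.5, 0.8, -5.3]
width: 0.697
```

```bash
python3 - <<'E'
from h import *
to(.5625,-.298,.1454)
E
```

```text
t 13.53 pos [ 0.5623 -0.2972  0.149 ] yaw(toolx) 23.6 tilt 0.0007 q6 0.63 F [-0.46  0.83 -5.29] T [ 0.   -0.05 -0.02] w 0.697
delta tool mm [-0.1  0.8  3.6]
```

{"api": "drive_tool", "payload": {
  "steps": [
    [[0,0,1.2],0],
    [[0,0,1.2],0],
    [[0,0,1.2],0],
    [[0,0,0],0],
    [[0,0,0],0]
  ]
}}

```text
time: 13.95
tool_pos: [0.5625, -0.2973, 0.1458]
tcp_rot: [-3.075, -0.644, 0.0]
wrist_force: [0.2, 0.7, -6.3]
width: 0.691
```

```bash
python3 - <<'E'
from h import *
to(.5625,-.298,.1454)
E
```

```text
t 13.95 pos [ 0.5625 -0.2973  0.1458] yaw(toolx) 23.6 tilt 0.0002 q6 0.63 F [ 0.24  0.68 -6.29] T [ 0.   -0.03  0.02] w 0.691
delta tool mm [-0.3  0.7  0.4]
```

{"api": "drive_tool", "payload": {
  "steps": [
    [[0,0,1],0],
    [[0,0,1],0],
    [[0,0,1],0],
    [[0,0,0],0]
  ]
}}

```text
time: 14.28
tool_pos: [0.5634, -0.2972, 0.1451]
tcp_rot: [3.074, 0.644, 0.003]
wrist_force: [-2.3, 2.8, 5.1]
width: 0.693
```

```bash
python3 - <<'E'
from h import *
to(.5625,-.298,.1454)
E
```

```text
t 14.28 pos [ 0.5634 -0.2972  0.1451] yaw(toolx) 23.7 tilt 0.0022 q6 0.63 F [-2.27  2.8   5.15] T [ 0.53  0.44 -0.01] w 0.693
delta tool mm [-1.2  0.3 -0.3]
```

It's riding on the cross with about 10 N of pressure, well below 40. I'll start turning gently.

{"api": "drive_tool", "payload": {
  "steps": [
    [[0,0,0],-3],
    [[0,0,0],-3],
    [[0,0,0],-3],
    [[0,0,0],0]
  ]
}}

```text
time: 14.62
tool_pos: [0.5631, -0.2977, 0.1447]
tcp_rot: [3.013, 0.885, 0.002]
wrist_force: [-2.9, 2.5, 3.1]
width: 0.69
```

```bash
python3 - <<'E'
from h import *
to(.5625,-.298,.1374)
E
```

```text
t 14.62 pos [ 0.5631 -0.2977  0.1447] yaw(toolx) 32.7 tilt 0.0019 q6 0.47 F [-2.9   2.47  3.15] T [ 0.22  0.48 -0.1 ] w 0.690
delta tool mm [-0.7 -0.   7.3]
```

{"api": "drive_tool", "payload": {
  "steps": [
    [[0,0,0],-3],
    [[0,0,0],-3],
    [[0,0,0],-3],
    [[0,0,0],0]
  ]
}}

```text
time: 14.95
tool_pos: [0.5624, -0.2973, 0.142]
tcp_rot: [-2.936, -1.117, 0.0]
wrist_force: [1.2, 1.1, -4.6]
width: 0.692
```

{"api": "drive_tool", "payload": {
  "steps": [
    [[0,0,0],-3],
    [[0,0,0],-3],
    [[0,0,0],-3],
    [[0,0,0],0]
  ]
}}

```text
time: 15.28
tool_pos: [0.5629, -0.2973, 0.1422]
tcp_rot: [2.841, 1.34, 0.002]
wrist_force: [2.9, -0.4, -6.0]
width: 0.699
```

```bash
python3 - <<'E'
from h import *
to(.5625,-.298,.1374)
E
```

```text
t 15.28 pos [ 0.5629 -0.2973  0.1422] yaw(toolx) 50.5 tilt 0.0010 q6 0.16 F [ 2.91 -0.42 -6.01] T [-0.06 -0.53 -0.59] w 0.699
delta tool mm [-0.8  0.1  4.8]
```

It dropped at yaw ~42° (hanging weight, z 0.142). The third twist then ran against the cross, with a torque of -0.59. I'll twist back and lower slowly.

{"api": "drive_tool", "payload": {
  "steps": [
    [[0,0,0],3],
    [[0,0,0],2],
    [[0,0,0],0]
  ]
}}

```text
time: 15.53
tool_pos: [0.5622, -0.2972, 0.1422]
tcp_rot: [-2.897, -1.214, 0.001]
wrist_force: [0.0, -0.6, -4.9]
width: 0.69
```

```bash
python3 - <<'E'
from h import *
to(.5625,-.298,.1374)
E
```

```text
t 15.53 pos [ 0.5622 -0.2972  0.1422] yaw(toolx) 45.5 tilt 0.0008 q6 0.25 F [ 0.04 -0.57 -4.93] T [ 0.01 -0.2   0.02] w 0.690
delta tool mm [-0.4  0.7  4.8]
```

{"api": "drive_tool", "payload": {
  "steps": [
    [[0,0,1],1],
    [[0,0,1],0],
    [[0,0,1],0],
    [[0,0,1],0],
    [[0,0,0],0]
  ]
}}

```text
time: 15.95
tool_pos: [0.5622, -0.2972, 0.1384]
tcp_rot: [-2.906, -1.193, 0.001]
wrist_force: [-0.6, 0.1, -5.3]
width: 0.689
```

```bash
python3 - <<'E'
from h import *
to(.5625,-.298,.1374)
E
```

```text
t 15.95 pos [ 0.5622 -0.2972  0.1384] yaw(toolx) 44.7 tilt 0.0007 q6 0.27 F [-0.62  0.1  -5.29] T [ 0.03 -0.03 -0.01] w 0.689
delta tool mm [-0.4  0.7  1. ]
```

{"api": "drive_tool", "payload": {
  "steps": [
    [[0,0,1],0],
    [[0,0,1],0],
    [[0,0,0.5],0],
    [[0,0,0],0]
  ]
}}

```text
time: 16.28
tool_pos: [0.5627, -0.2973, 0.1375]
tcp_rot: [2.906, 1.193, 0.001]
wrist_force: [-1.6, 2.6, 2.6]
width: 0.69
```

```bash
python3 - <<'E'
from h import *
to(.5625,-.298,.1374)
im=bot.read_camera('scene'); crop(im,75,140,120,110,6,'pics/m1.png')
E
```

```text
t 16.28 pos [ 0.5627 -0.2973  0.1375] yaw(toolx) 44.7 tilt 0.0007 q6 0.27 F [-1.56  2.62  2.59] T [0.36 0.43 0.03] w 0.690
delta tool mm [-0.7  0.3  0.1]
```

View pics/m1.png

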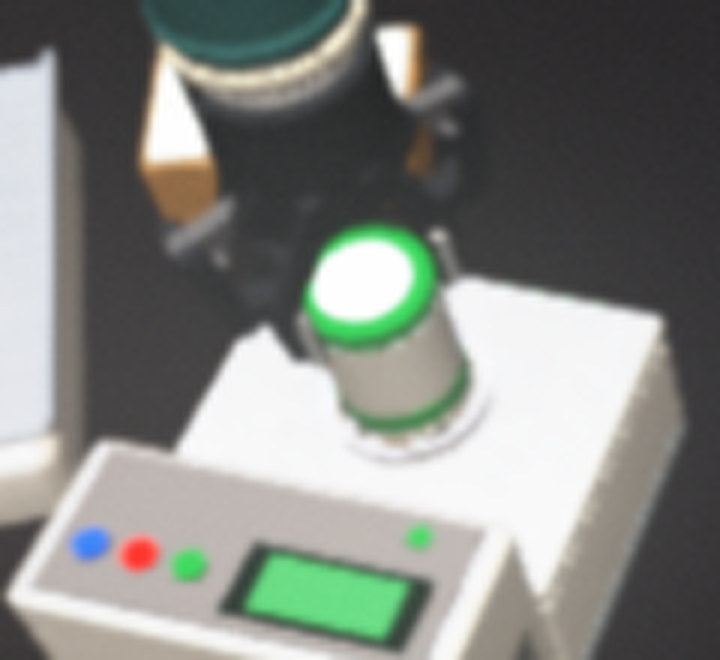

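The canister bottomed out at TCP z 0.1375, against 0.1374 expected for fully seated. In the image it stands upright in the collar. I'll release and rise.

{"api": "drive_tool", "payload": {
  "steps": [
    [[0,0,-1],0],
    [[0,0,0],0],
    [[0,0,0],0],
    [[0,0,0],0],
    [[0,0,0],0],
    [[0,0,0],0],
    [[0,0,0],0]
  ],
  "jaw": 1
}}

```text
time: 16.92
tool_pos: [0.5626, -0.2973, 0.1373]
tcp_rot: [2.906, 1.193, 0.0]
wrist_force: [-0.2, 0.4, -0.2]
width: 1.001
```

{"api": "drive_tool", "payload": {
  "steps": [
    [[0,0,-5],0],
    [[0,0,-10],0],
    [[0,0,-20],0],
    [[0,0,-25],0],
    [[0,0,-30],0],
    [[0,0,-30],0]
  ]
}}

```text
time: 17.42
tool_pos: [0.5622, -0.2971, 0.2592]
tcp_rot: [-2.906, -1.193, 0.0]
wrist_force: [0.3, -1.3, 0.0]
width: 1.0
```

{"api": "drive_tool", "payload": {
  "steps": [
    [[-30,0,-10],0],
    [[-35,0,0],0],
    [[-38,0,0],0],
    [[-38,0,0],0],
    [[-20,0,0],0],
    [[0,0,0],0],
    [[0,0,0],0]
  ]
}}

```text
time: 18.0
tool_pos: [0.4474, -0.4114, 0.2686]
tcp_rot: [2.907, 1.189, 0.002]
wrist_force: [0.2, -0.3, 0.5]
width: 0.999
```

```bash
python3 - <<'E'
from h import *
to(.5625,-.298,.1374)
im=bot.read_camera('scene'); cv2.imwrite('pics/n0.png',im[:,:,::-1]); crop(im,75,140,120,110,6,'pics/n1.png'); lid('pics/n1.png',75,140,6,.192);crop(im,275,170,100,100,6,'pics/n2.png'); lid('pics/n2.png',275,170,6,.096)
E
```

```text
t 18.00 pos [ 0.4474 -0.4114  0.2686] yaw(toolx) 44.5 tilt 0.0015 q6 0.01 F [ 0.16 -0.28  0.48] T [-0.03 -0.03  0.04] w 0.999
delta tool mm [161.5  -0.4 131.3]
lid (136.24679056803384, 186.5986328125) [[ 0.5621 -0.2972  0.192 ]]
lid (337.9819590250651, 232.703857421875) [[0.6165 0.2346 0.096 ]]
```

View pics/n1.png

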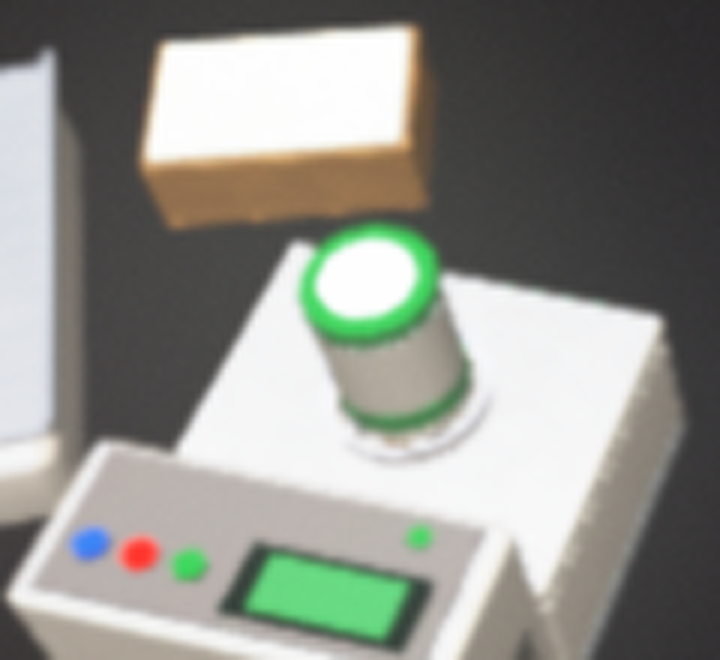

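View pics/n0.png

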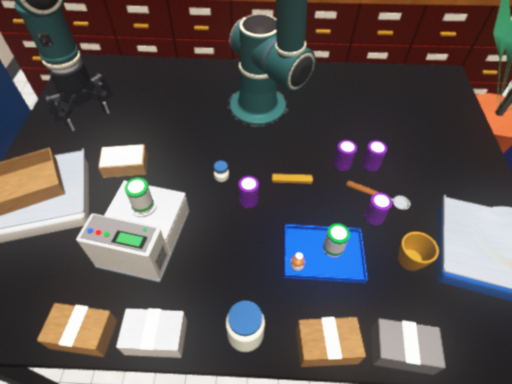

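Both canisters stand where they should: the heavy one down in the collar at scene px (136,187) for the lid, the light one in the tray at (338,233). Everything else looks unmoved. I'll hand it in.

```bash
python3 - <<'E'
from workcell import bot
print(bot.finish_job())
E
```

```text
the job is handed in; nothing more can be done
None
```

I lifted both canisters. One read about 2.7 N and now stands in the blue tray. The other read about 5.3 N, so it is the heavier, and it is coupled to the dosing machine. I handed the job in at about 18 s; no verdict was given.

**Seating the heavier canister:** It first rode on the brass cross under about 10 N. After about 18° of turning it dropped. I turned one step too far, which put about 0.6 N m against the cross, so I turned back until that went away and lowered it. It bottomed out with the tool at z 0.1375 m; fully seated should be 0.1374 m. That is about 7.6 mm below where it had been riding. The largest pressing reading I saw on the machine was about 10 N.

**Last checks (scene camera):**
- **Heavier canister:** upright in the collar, its lid within about 1.6 mm of the measured seat centre.
- **Lighter canister:** upright in the tray, near the middle and clear of the amber bottle.
- **Other things:** the ones visible in the picture look unmoved. The cup under the deck can't be seen from there, so I could not check it.
- **Gripper:** open and clear of everything.

**Disagreement:** the two cameras differed by about 4 mm in x. I corrected for this using the gripper positions where I had gripped or released the canisters.

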